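Hook the red egg basket out of a deep boiler well

TASK

With the lifting hook, bring the small egg basket with the red handle up out of its deep boiler well, without touching the basket with the fingers, and keep it upright. Set it standing in the steel drip tray, then put the hook back in its holder, hanging upright by its guard plate.

Things in the scene. Friction and masses are not known exactly. Their poses are not given: they have to be found in the camera images.
- hook_grip (a point): Centre of the lifting hook's upright black handle, 30 (x) x 24 (y) x 53 mm; grip across 24. From 26 mm below it a guard plate 84 x 66 mm, 4 thick. Under that a flat steel J 20 mm wide (y): shank x -17.5 to -11.5; foot x -17.5 to 17.5, top 128 and underside 132 mm below this point; upturned tip x 12.5 to 17.5, its top 117 below. Mouth opens up, centred under the handle. 160 g.
- red_basket: Loose 90 g wire egg basket, red bar. Origin: centre of underside. Body 58 (x) x 54, open, rim 28 mm high. Over the origin a fixed hoop: bar 9 mm thick along y, axis 66 mm up, 45 mm free between its legs. Stands in one of 3 boiler wells (blue and yellow in the others) 66 mm wide, floor 6, rim 125 mm above the table; x along it, away from the robot; on -x 64 mm free from bar axis to end wall.
- drip_tray: Fixed square tray of bright steel, 130 x 130 mm, wall 3 mm thick and 14 mm high, inner floor 3 mm above its underside. Origin: centre of the underside, on the table; z up.
- hook_holder: Fixed grey upright sleeve on a foot plate, 118 mm high, open at the top; origin: centre of its underside. Opening 56 (x) x 40 (y) mm, walls 3 mm, empty down to 5 mm above the table. At the start the hook hangs in it, guard plate flat on the sleeve's top edge, handle centre 148 mm above the table over the holder's origin, hook x along holder x.
Not all that is in view belongs to the job. Leave any green look-alike of the red_basket alone.

How it is judged (in metres and radians):
On the way:
1. the red basket is lifted clear of the boiler's rim (height (world z) of red_basket above 0.127 m), for 0.2 s.
At the end, for the whole second after the job is handed in: The red basket stands at rest and upright (within 7 degrees) on the drip tray's floor, its centre within 45 mm of the tray's centre; the hook hangs upright (within 7 degrees) in its holder by its guard plate, the handle's centre within 20 mm of the holder's axis and 142 to 154 mm above the table (horizontal distance between red_basket and drip_tray below 0.045 m and z of red_basket in the frame of drip_tray below 0.007 m and angle between each of red_basket, hook_grip's own z axis and vertical below 0.12 rad and linear speed of red_basket below 0.02 m/s and horizontal distance between hook_grip and hook_holder below 0.02 m and z of hook_grip in the frame of hook_holder between 0.142 and 0.154 m); the robot touches nothing.
It fails at once if the fingers touch the red basket (contact force between the fingers and red_basket above 1 N).
It fails at once if the red basket is tipped by more than 45 degrees (angle between red_basket's own z axis and vertical above 0.79 rad).
It also fails if it takes over 64 s, if anything falls off the work surface, if the arm or the gripper's body presses on something with over 40 N, if the wrist force passes 120 N, or if a joint passes its speed limit or range.

ROBOT

A 7-joint arm with a two-finger parallel gripper is mounted at the origin on the work surface; the furniture and walls round the work are solid. World frame = base frame: x ahead of the robot, y to its left, z up, the work surface at z = 0. Lengths are in mm, angles in rad, forces in N, time in s.
With the tool pointing down it reaches from about 400 to 875 mm from the base axis. Payload 4.4 kg.
Tool frame: the origin (TCP) lies at the very end of the fingers, on their centre line; the grasp point (between the pads) lies behind it (ctrl.hold_point_z is the z of the grasp point in the tool frame, in mm); z points along the fingers, y is the direction in which the jaws open and shut (so a half turn about z gives the same grasp; the last joint's range is limited). The gripper opens to 85 mm and grips with 20 to 120 N. Pads are 22 mm wide; open, the fingers measure 114 mm over their backs; the gripper's body (76 mm by 85 mm) begins 54 mm behind the grasp point. The pads swing forward as they close: fully open they stand 13 mm farther back than shut.
Start: joints at [1.21, 0.628, 0.038, 1.517, -0.027, 0.996, -0.02], TCP at [188.884, -621.965, 231.313] pointing down, gripper open.
Joint ranges: [-3.06, 3.06], [-0.37, 2.12], [-1.25, 1.32], [0.18, 2.47], [-1.1, 4.24], [0.23, 1.98], [-2.94, 2.94]. Speed limits (rad/s): [2.57, 2.57, 3.14, 3.14, 3.14, 3.14, 3.14].

INTERFACE

Orientations are given as [roll, pitch, yaw] about the fixed x, y, z axes, in that order (R = Rz(yaw) Ry(pitch) Rx(roll)).
In Python, from cell import ctrl, vision gives the robot as it stands.
- The arm moves only by the shell command python3 -m crank 'ROWS' [OPENING]. ROWS is JSON, a list of rows, each an object of numbers: "x", "y", "z": the shift along the tool's x, y, z in cm; "spin": the turn about the tool's z in rad. A call has 1 to 5 rows; each row shifts and turns the commanded pose from where the row before left it, along the tool's axes as they then stand; what a row does not reach is not made up. A row lasts 1/10 s, in which the tool goes at most 50 mm and 8.59 degrees, less where a joint would pass 70% of its speed; a pose out of reach is approached as far as the arm can. A call is refused whole if a number of a shift passes 5 or a number of a turn 0.15, either way. A call with a gripper value outside its range is refused whole. OPENING is the opening in per cent of the stroke, from 0 (shut) to 100 (fully open), set as the call begins (- or left out, the last holds). The fingers move at their own pace and stop on an object; the grip force is fixed at half the most. Time passes only in rows, so rows that do not move let the fingers close. It gives the time, the measured TCP pose, the force and the opening at its end, in the units of the state.
- ctrl.read_state(): the state, without advancing time (a new reading comes with each control period).
- vision.get_image(name): name is "scene" or "side" or "wrist"; returns the picture (384x512x3 uint8, blue, green, red); there is no depth.
- vision.calibration(name): a dict with "vfov" (degrees; the focal length in pixels is half the picture's height over the tangent of half this angle, whatever the lens; pixels are square), "cx", "cy" (the principal point, pixels), "eye" and "rotation" of the camera in the world. Camera axes: x right, y up, looking along -z (the intrinsics and any distortion apply to the point x, -y, -z); pixel columns grow to the right and rows downward; lengths in mm; the calibration is good to about 2 mm. A picture is of the moment at which its call begins: read the wrist's pose just before it. calibration takes no time and is no camera call; for the wrist camera it gives the pose at the moment of the call.
- ctrl.finish_job(): hands the job in, once; it reports no verdict.
Trained networks look in the newest picture that a camera, given by its name, has taken for a name from the list of things; names that differ only in an ending like _2 or _b are one class to them, and where a whole thing is asked for, a point or a joint stands for the part that bears it (a point fixed in the world has none). Each returns a list of dicts, best first, with "score" (0 to 1); they miss things now and then, are a little off and sometimes report something else, mostly with a low value. They report only what shows in the picture. A call takes as long as a camera call. They do not tell look-alikes from the thing itself.
- vision.boxes_of(name, camera): "extent" ([left, top, right, bottom] in pixels, round what is visible of it).
- vision.regions_of(name, camera): "mask" (384x512 bool, what is visible of it) and "extent" ([left, top, right, bottom] in pixels, round what is visible of it).
- vision.place_of(name, camera): "point" ([column, row] in pixels: a listed point, or the origin of a listed thing).
The state is a dict: "clock": time; "qpos": joint angles; "qd": joint speeds; "tau": joint torques, N m; "eef_pos": TCP position; "tool_rot": TCP orientation; "force": force on the tool from outside, world axes, zero at the start; "torque": the same for the moment, N m; "width": finger opening in mm.
Only numpy, scipy, OpenCV 4.12 (cv2) and the standard library are available. Lean on these libraries where they do the work, as an engineer would, in place of code of your own. Each camera call takes 0.05 s, during which the arm holds its last target.

## Working session

There is one attempt and no reset: what is moved stays moved. The work goes in short steps, Python scripts to look and compute and a shell command to move; the robot and the scene stay as the last step left them, time stands still between calls to the robot, and variables do not carry over. Pictures are saved under pics/ and viewed, and the job is handed in when it is done.

```bash
ls; mkdir -p pics; python3 - <<'E'
from cell import ctrl, vision
import cv2
s=ctrl.read_state(); print({k:(v if not hasattr(v,'tolist') else v.tolist()) for k,v in s.items()}, ctrl.hold_point_z)
for n in ["scene","side","wrist"]:
    print(n,vision.calibration(n))
    cv2.imwrite(f"pics/{n}0.png",vision.get_image(n))
    for t in ["hook_grip","red_basket","drip_tray","hook_holder"]:
        print(t,[(p['point'],round(p['score'],2)) for p in vision.place_of(t,n)][:4])
E
```

```text
pics
{'clock': 0.0, 'qpos': [1.2101898498986987, 0.6293469958332241, 0.03842216620530618, 1.5183726267440614, -0.026991272950153727, 0.9962961432366881, -0.02003110635392863], 'qd': [0.0006812245550740066, 0.0002848556182755661, 0.00010714904430043036, -0.0004909934527085392, 0.0017389679945796746, 0.001053181483852352, -0.00010811934950876371], 'tau': [-8.723518249098561e-05, -56.34046912193298, 1.2263361364603043, -19.344520568847656, 0.011069237370975316, 0.010321485169697553, 2.291205476012692e-05], 'eef_pos': [188.71443207387648, -621.3465330857624, 230.38668787868568], 'tool_rot': [-3.1396870972616155, 2.107816423557729e-05, 0.2947960421706033], 'force': [-0.7207384602491252, 0.025426002213987442, -0.19521452215113355], 'torque': [-2.5981856551034952e-05, 0.03457269208584491, 0.0007127506927332742], 'width': 85.61611732102656} -18.700000000000003
scene {'vfov': 43.932839474622405, 'cx': 255.2603052935776, 'cy': 185.5982822637621, 'eye': array([-473.0752921 ,  677.25131823,  611.94908023]), 'rotation': array([ 1.14967847, -0.00691304, -2.238736  ])}
hook_grip [([265.7, 159.1], 0.86), ([263.5, 213.7], 0.42)]
red_basket [([133.6, 261.7], 0.67)]
drip_tray []
hook_holder [([265.6, 210.9], 0.67)]
side {'vfov': 46.325865950381804, 'cx': 256.96509940664293, 'cy': 191.17254948148718, 'eye': array([1087.2123654 ,   63.58177257, 1119.02193284]), 'rotation': array([0.58316723, 0.00813956, 1.70766951])}
hook_grip [([158.8, 193.3], 0.69), ([236.0, 182.9], 0.56)]
red_basket [([379.7, 230.5], 0.63), ([286.8, 216.8], 0.58)]
drip_tray [([155.7, 194.6], 0.97)]
hook_holder [([239.4, 213.3], 0.93)]
wrist {'vfov': 66.1922498704988, 'cx': 254.074277079866, 'cy': 183.92440762606282, 'eye': array([ 266.011414  , -597.91929071,  373.74143556]), 'rotation': array([-3.19938468e-01,  4.72036461e-04, -1.27583899e+00])}
hook_grip []
red_basket []
drip_tray []
hook_holder []
```

View pics/scene0.png

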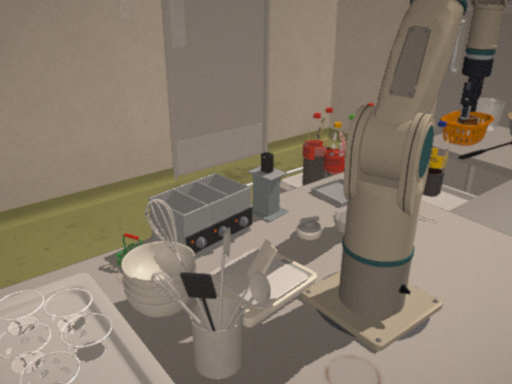

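View pics/side0.png

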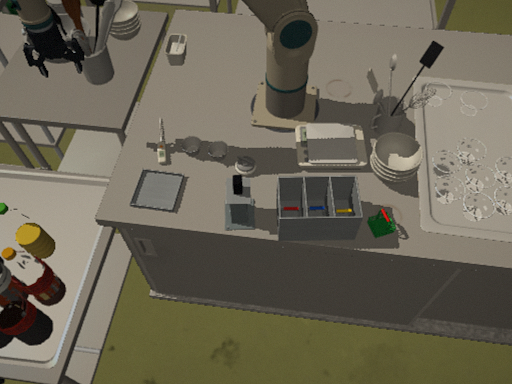

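View pics/wrist0.png

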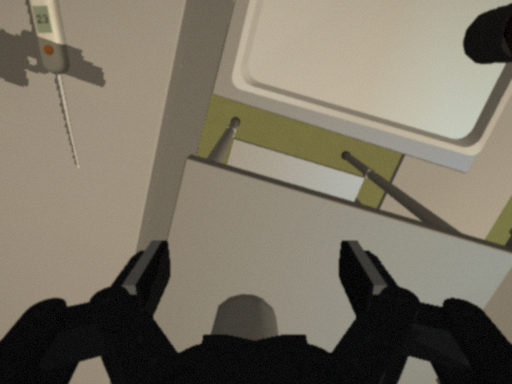

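The side view shows the black hook handle at (238,184) in its holder, and the boiler's three wells with red (290,208), blue (318,208) and yellow (344,211) bars. A green look-alike stands outside at (383,222), and the tray is at (158,190). The red bar in the left well is the one that fits. I'll enlarge that area to confirm, then measure.

```bash
cat > h.py <<'E'
import numpy as np, cv2
from scipy.spatial.transform import Rotation as R
from cell import ctrl, vision
def ray(cal,px):
    f=192/np.tan(np.radians(cal['vfov']/2))
    d=np.array([(px[0]-cal['cx'])/f,-(px[1]-cal['cy'])/f,-1.])
    return np.array(cal['eye']),R.from_euler('xyz',cal['rotation']).apply(d)
def atz(cal,px,z):
    e,d=ray(cal,px); return e+d*(z-e[2])/d[2]
def proj(cal,p):
    f=192/np.tan(np.radians(cal['vfov']/2))
    c=R.from_euler('xyz',cal['rotation']).inv().apply(np.array(p)-cal['eye'])
    return np.array([cal['cx']+f*c[0]/-c[2],cal['cy']-f*c[1]/-c[2]])
E
python3 - <<'E'
from h import *
im=cv2.imread('pics/side0.png')
c=im[165:245,130:370]; cv2.imwrite('pics/side0c.png',cv2.resize(c,None,fx=3.3,fy=3.3,interpolation=cv2.INTER_CUBIC))
im=cv2.imread('pics/scene0.png')
c=im[140:260,130:330]; cv2.imwrite('pics/scene0c.png',cv2.resize(c,None,fx=4,fy=4,interpolation=cv2.INTER_CUBIC))
cal=vision.calibration('side')
for n,px,z in [('grip',(236,182.9),148),('holder',(239.4,213.3),0),('tray',(155.7,194.6),0),('red',(286.8,216.8),6),('redbar',(290,208),72)]: print(n,atz(cal,px,z).round(1))
cal2=vision.calibration('scene')
for n,px,z in [('grip',(265.7,159.1),148),('holder',(265.6,210.9),0)]: print(n,atz(cal2,px,z).round(1))
E
```

```text
grip [435.1 -89.8 148. ]
holder [439.8 -86.1   0. ]
tray [ 408.8 -343.6    0. ]
red [436.9  51.    6. ]
redbar [446.7  57.7  72. ]
grip [459.5 -98.8 148. ]
holder [442.6 -87.6   0. ]
```

View pics/side0c.png

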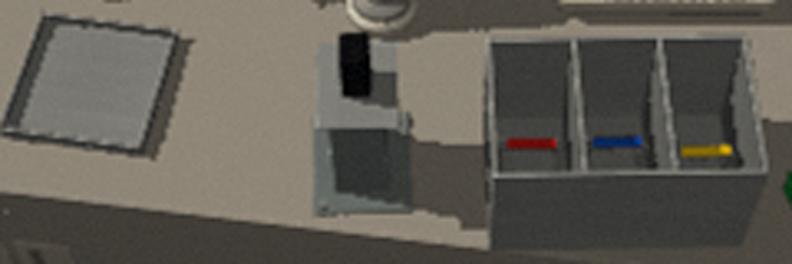

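View pics/scene0c.png

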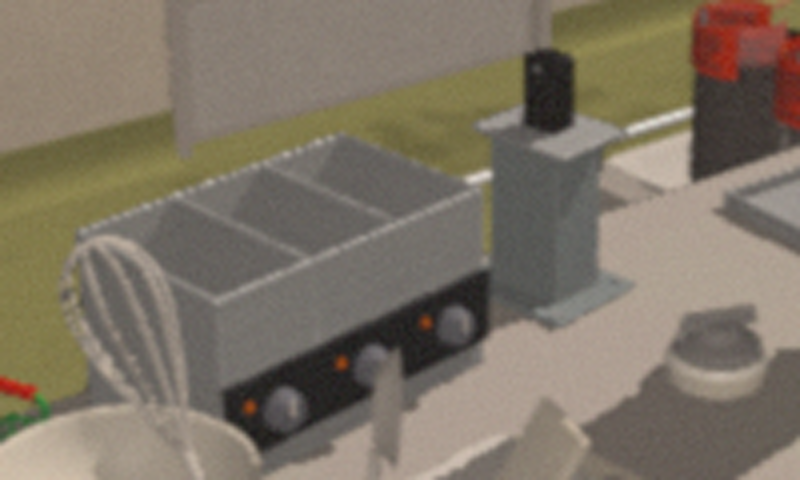

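The crop confirms it: only the left well holds a red bar (centre about (291,208)). The red and green basket at (383,222) stands outside the boiler, so it's the decoy. Next I'll work out the boiler, holder and tray geometry from their edges.

```bash
python3 - <<'E'
from h import *
cal=vision.calibration('side'); c2=vision.calibration('scene')
f=lambda a,b:(130+a/3.3,165+b/3.3)
g=lambda a,b:(130+a/4,140+b/4)
for n,p,z in [('rimNW',(488,40),125),('rimNE',(748,40),125),('rimSE',(768,172),125),('rimSW',(490,175),125),('barL',(507,143),72),('barR',(557,143),72),('wall12far',(576,40),125),('wall12near',(581,172),125),
 ('plate',(318,42),122),('plateR',(397,44),122),('plate nearL',(315,127),122),('nearR',(408,124),122),('handletopfar',(343,33),174),('htR',(366,33),174),('htnear',(343,62),174),
 ('foot',(313,213),3),('footR',(410,212),3),('tray1',(45,15),14),('t2',(190,36),14),('t3',(155,155),14),('t4',(3,131),14)]:
  print(n,atz(cal,f(*p),z).round(1))
print('scene')
for n,p,z in [('plateL',(478,127),122),('plateNear',(540,152),122),('plateR',(628,133),122),('rimback',(343,136),125),('rimR',(482,184),125),('rimnear',(218,300),125),('rimL',(80,233),125)]: print(n,atz(c2,g(*p),z).round(1))
E
```

```text
rimNW [386.1  16.  125. ]
rimNE [358.2 227.1 125. ]
rimSE [481.8 244.3 125. ]
rimSW [512.8  31.7 125. ]
barL [450.1  40.6  72. ]
barR [444.6  81.5  72. ]
wall12far [376.6  87.6 125. ]
wall12near [500.9 101.2 125. ]
plate [ 404.3 -122.6  122. ]
plateR [397.7 -57.8 122. ]
plate nearL [ 485.7 -110.7  122. ]
nearR [473.3 -38.  122. ]
handletopfar [428.8 -95.  174. ]
htR [426.5 -77.1 174. ]
htnear [456.  -90.4 174. ]
foot [ 499.5 -118.     3. ]
footR [487.6 -35.9   3. ]
tray1 [ 333.2 -398.8   14. ]
t2 [ 339.  -260.3   14. ]
t3 [ 467.1 -262.5   14. ]
t4 [ 460.7 -400.8   14. ]
scene
plateL [464.6 -47.1 122. ]
plateNear [406.3 -53.2 122. ]
plateR [ 395.5 -120.5  122. ]
rimback [500.6  37.8 125. ]
rimR [383.7  12.2 125. ]
rimnear [348.8 222.4 125. ]
rimL [471.7 243.3 125. ]
```

```bash
python3 -m crank '[{"spin":0.15,"z":-1},{"x":2.4,"y":-4.1,"z":-0.8},{"x":2.4,"y":-4.1,"z":-0.8},{"x":2.4,"y":-4.1,"z":-0.8},{"x":2.4,"y":-4.1,"z":-0.8}]' 100; python3 -m crank '[{"x":2.4,"y":-4.1},{"x":2.4,"y":-4.1},{"x":2.4,"y":-4.1},{"x":2.4,"y":-4.1},{}]'
```

```text
invalid input at $[0]: expected keys x, y, z, spin
invalid input at $[0]: expected keys x, y, z, spin
```

```bash
python3 -m crank '[{"x":0,"y":0,"z":-1,"spin":0.15},{"x":2.4,"y":-4.1,"z":-0.8,"spin":0},{"x":2.4,"y":-4.1,"z":-0.8,"spin":0},{"x":2.4,"y":-4.1,"z":-0.8,"spin":0},{"x":2.4,"y":-4.1,"z":-0.8,"spin":0}]' 100; python3 -m crank '[{"x":2.4,"y":-4.1,"z":0,"spin":0},{"x":2.4,"y":-4.1,"z":0,"spin":0},{"x":2.4,"y":-4.1,"z":0,"spin":0},{"x":2.4,"y":-4.1,"z":0,"spin":0},{"x":0,"y":0,"z":0,"spin":0}]'
```

```text
clock: 1.25
eef_pos: [260.8, -444.1, 273.7]
tool_rot: [3.141, -0.0, 0.145]
force: [1.3, -0.7, 0.0]
width: 85.6
clock: 1.75
eef_pos: [334.1, -263.6, 273.6]
tool_rot: [-3.139, -0.002, 0.155]
force: [-0.3, -1.4, 0.2]
width: 85.5
```

```bash
python3 -m crank '[{"x":2.2,"y":-4,"z":0,"spin":0},{"x":2.2,"y":-4,"z":0,"spin":0},{"x":2.2,"y":-4,"z":0,"spin":0},{"x":2.2,"y":-4,"z":0,"spin":0},{"x":0,"y":0,"z":0,"spin":0}]'; python3 -m crank '[{"x":0,"y":0,"z":0,"spin":0}]'; python3 - <<'E'
from h import *
cal=vision.calibration('wrist'); im=vision.get_image('wrist'); cv2.imwrite('pics/w1.png',im)
print(ctrl.read_state()['eef_pos'],ctrl.read_state()['tool_rot'],cal)
for t,z in [("hook_grip",148),("hook_holder",0),('red_basket',6)]:
  for p in vision.place_of(t,'wrist')[:3]: print(t,p,atz(cal,p['point'],z).round(1))
E
```

```text
clock: 2.25
eef_pos: [397.9, -93.4, 273.7]
tool_rot: [-3.14, -0.003, 0.155]
force: [0.5, -0.4, 0.2]
width: 85.5
clock: 2.35
eef_pos: [395.9, -98.5, 273.4]
tool_rot: [3.141, -0.0, 0.147]
force: [-0.4, 0.1, -0.7]
width: 85.5
[395.37961395 -99.63905869 273.37899031] [3.14090938e+00 1.97060603e-04 1.44287681e-01] {'vfov': 66.1922498704988, 'cx': 254.074277079866, 'cy': 183.92440762606282, 'eye': array([475.56505894, -86.13553853, 415.92184521]), 'rotation': array([-3.19834378e-01,  3.37191506e-05, -1.42353111e+00])}
hook_grip {'point': [244.3, 127.8], 'score': 0.83} [439.2 -82.6 148. ]
red_basket {'point': [143.9, 94.4], 'score': 0.61} [444.   57.5   6. ]
```

View pics/w1.png

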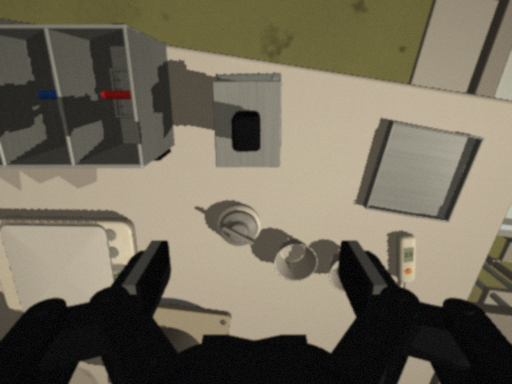

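The wrist view shows the hook handle at (246,131) on its plate, the red bar at (116,95) in the right-hand well, the blue bar at (48,95), and the tray at (424,170). I'll fit the edges on an enlargement.

```bash
python3 - <<'E'
import cv2
im=cv2.imread('pics/w1.png')
cv2.imwrite('pics/w1a.png',cv2.resize(im[10:180,90:290],None,fx=3.5,fy=3.5,interpolation=cv2.INTER_CUBIC))
cv2.imwrite('pics/w1b.png',cv2.resize(im[100:235,350:490],None,fx=4,fy=4,interpolation=cv2.INTER_CUBIC))
E
```

```text
(no output)
```

View pics/w1a.png

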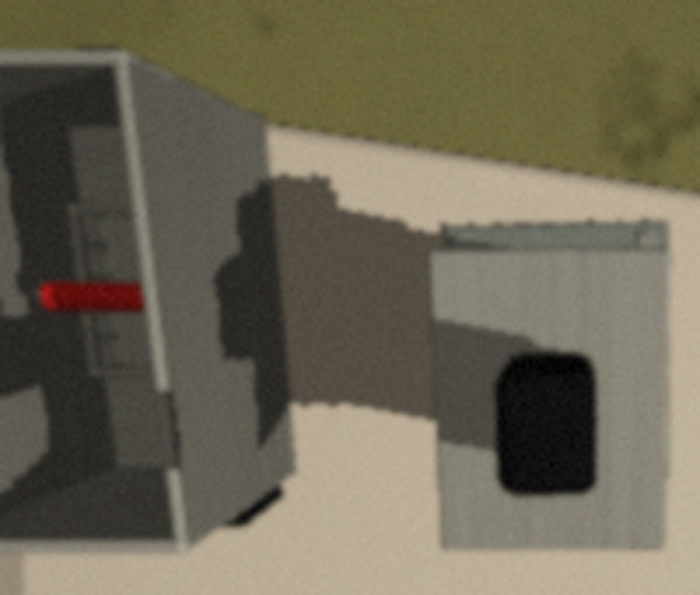

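View pics/w1b.png

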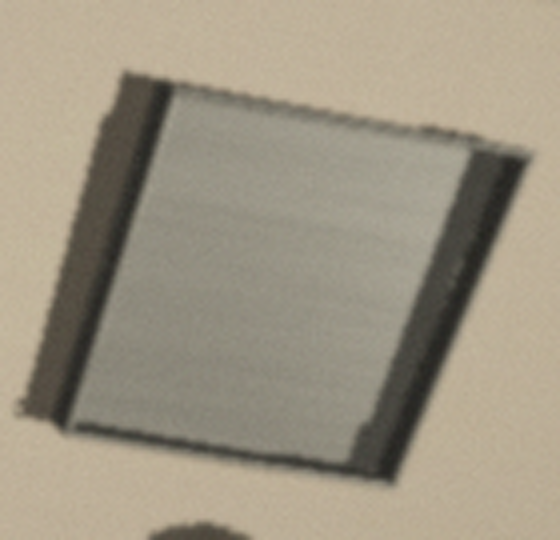

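```bash
python3 - <<'E'
from h import *
eye=np.array([475.565,-86.1355,415.922]); cal={'vfov': 66.19225,'cx':254.0743,'cy':183.9244,'eye':eye,'rotation':np.array([-.319834,0,-1.423531])}
a=lambda p:(90+p[0]/3.5,10+p[1]/3.5); b=lambda p:(350+p[0]/4,100+p[1]/4)
P=[atz(cal,a(p),122) for p in [(432,250),(667,250),(665,548),(442,548)]]
print('plate',np.round(P,1),np.mean(P,0))
d=P[0]-P[3]; e=P[1]-P[2]; print('yaws',np.arctan2(d[1],d[0]),np.arctan2(e[1],e[0]), np.arctan2(-(P[1]-P[0])[0]*-1*-1,-(P[1]-P[0])[1]))
s=vision.calibration('side');f=lambda a,b:(130+a/3.3,165+b/3.3)
for n,p in [('outer back',(122,55)),('outer front',(182,548))]: print(n,atz(cal,a(p),125))
q=[atz(cal,a(p),72) for p in [(42,297),(142,297)]]; print('bar',q)
T=[atz(cal,b(p),14) for p in [(530,155),(395,482),(65,430),(170,82)]]; print('tray',np.round(T,1),np.mean(T,0))
# side px refine
q=[atz(s,f(*p),72) for p in [(507,143),(557,143)]]; print('side bar',q)
# handle top by fit
for z,p in [(174,[(498,352),(595,352),(595,470),(498,470)])]: print(np.mean([atz(cal,a(x),z) for x in p],0))
for n in ('yellow','blue'): pass
E
```

```text
plate [[ 474.3  -47.6  122. ]
 [ 483.6 -110.2  122. ]
 [ 401.8 -124.1  122. ]
 [ 392.2  -59.1  122. ]] [437.98358787 -85.2490316  122.        ]
yaws 0.13940883113092742 0.16843847779374552 -0.1472653267948974
outer back [509.11761373  34.22211347 125.        ]
outer front [381.92362845  15.59284299 125.        ]
bar [array([441.69956638,  80.71283282,  72.        ]), array([446.38645051,  49.11711685,  72.        ])]
tray [[ 454.1 -405.2   14. ]
 [ 329.6 -402.8   14. ]
 [ 331.9 -274.9   14. ]
 [ 459.8 -276.2   14. ]] [ 393.85613367 -339.77140076   14.        ]
side bar [array([450.05221348,  40.58286608,  72.        ]), array([444.62543708,  81.47478008,  72.        ])]
[443.00864815 -84.44022614 174.        ]
```

```bash
python3 -m crank '[{"x":4.4,"y":-0.8,"z":0,"spin":0},{"x":0,"y":0,"z":3,"spin":0},{"x":0,"y":0,"z":3,"spin":0},{"x":0,"y":0,"z":2,"spin":0},{"x":0,"y":0,"z":0,"spin":0}]'; python3 -m crank '[{"x":0,"y":0,"z":0,"spin":0}]';python3 - <<'E'
from h import *
cal=vision.calibration('wrist'); im=vision.get_image('wrist'); cv2.imwrite('pics/w2.png',im)
print(ctrl.read_state()['eef_pos'],ctrl.read_state()['tool_rot'])
for t,z in [("hook_grip",148)]:
  for p in vision.place_of(t,'wrist')[:3]: print(t,p,atz(cal,p['point'],z).round(1))
E
```

```text
clock: 3.05
eef_pos: [435.7, -85.5, 191.2]
tool_rot: [-3.14, 0.006, 0.142]
force: [0.1, 0.3, 0.2]
width: 85.4
clock: 3.15
eef_pos: [437.9, -85.4, 193.6]
tool_rot: [3.141, 0.0, 0.143]
force: [-0.5, -0.1, -0.1]
width: 85.0
[438.50184061 -85.22301975 194.1269074 ] [ 3.14104958e+00 -1.31592623e-03  1.43260279e-01]
hook_grip {'point': [250.0, 209.1], 'score': 0.63} [437.4 -82.  148. ]
```

View pics/w2.png

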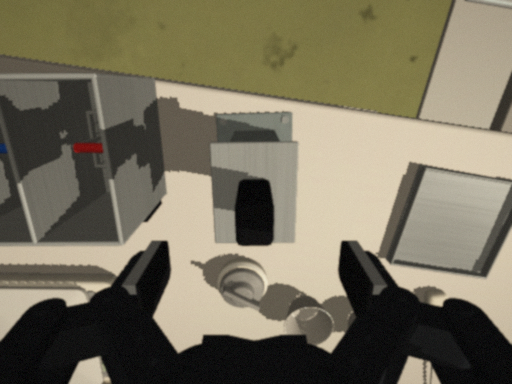

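The handle, at column 254, sits centred between the fingers. I'll descend and grip.

```bash
python3 -m crank '[{"x":0,"y":0,"z":3,"spin":0},{"x":0,"y":0,"z":2,"spin":0},{"x":0,"y":0,"z":1.1,"spin":0},{"x":0,"y":0,"z":0,"spin":0},{"x":0,"y":0,"z":0,"spin":0}]'; python3 -m crank '[{"x":0,"y":0,"z":0,"spin":0},{"x":0,"y":0,"z":0,"spin":0},{"x":0,"y":0,"z":0,"spin":0},{"x":0,"y":0,"z":0,"spin":0},{"x":0,"y":0,"z":0,"spin":0}]' 10;  python3 -m crank '[{"x":0,"y":0,"z":0,"spin":0},{"x":0,"y":0,"z":0,"spin":0},{"x":0,"y":0,"z":0,"spin":0}]'
```

```text
clock: 3.75
eef_pos: [438.8, -84.7, 133.3]
tool_rot: [3.141, -0.002, 0.145]
force: [0.7, -0.1, 0.6]
width: 85.1
clock: 4.25
eef_pos: [438.1, -84.5, 132.7]
tool_rot: [3.141, -0.001, 0.145]
force: [-0.4, -0.7, 4.1]
width: 23.3
clock: 4.55
eef_pos: [438.1, -84.5, 132.7]
tool_rot: [3.141, -0.0, 0.145]
force: [-1.5, 0.0, 5.8]
width: 23.6
```

```bash
python3 -m crank '[{"x":0,"y":0,"z":-1,"spin":0},{"x":0,"y":0,"z":-2,"spin":0},{"x":0,"y":0,"z":-2.5,"spin":0},{"x":0,"y":0,"z":-2.5,"spin":0},{"x":0,"y":0,"z":-2.5,"spin":0}]'; python3 -m crank '[{"x":0,"y":0,"z":-2.5,"spin":0},{"x":0,"y":0,"z":-2,"spin":0},{"x":0,"y":0,"z":0,"spin":0}]'; python3 - <<'E'
from h import *
for n in ['side','scene','wrist']:
  im=vision.get_image(n); cv2.imwrite(f'pics/{n}3.png',im)
im=cv2.imread('pics/side3.png')[110:260,150:380];cv2.imwrite('pics/side3c.png',cv2.resize(im,None,fx=3.4,fy=3.4,interpolation=cv2.INTER_CUBIC))
im=cv2.imread('pics/scene3.png')[60:260,150:400];cv2.imwrite('pics/scene3c.png',cv2.resize(im,None,fx=3,fy=3,interpolation=cv2.INTER_CUBIC))
s=ctrl.read_state();print(s['clock'],s['eef_pos'],s['tool_rot'],s['width'],s['force'])
E
```

```text
clock: 5.05
eef_pos: [437.5, -84.2, 238.6]
tool_rot: [-3.141, 0.0, 0.145]
force: [0.1, 0.4, -1.4]
width: 23.0
clock: 5.35
eef_pos: [439.4, -84.5, 284.9]
tool_rot: [3.14, -0.005, 0.145]
force: [0.5, -0.6, -2.6]
width: 23.6
5.5 [437.09536291 -84.27688596 281.57817697] [-3.14110843e+00  1.57237790e-03  1.44853610e-01] 23.413917537782932 [-1.08036575 -0.11800188 -2.31938726]
```

View pics/side3c.png

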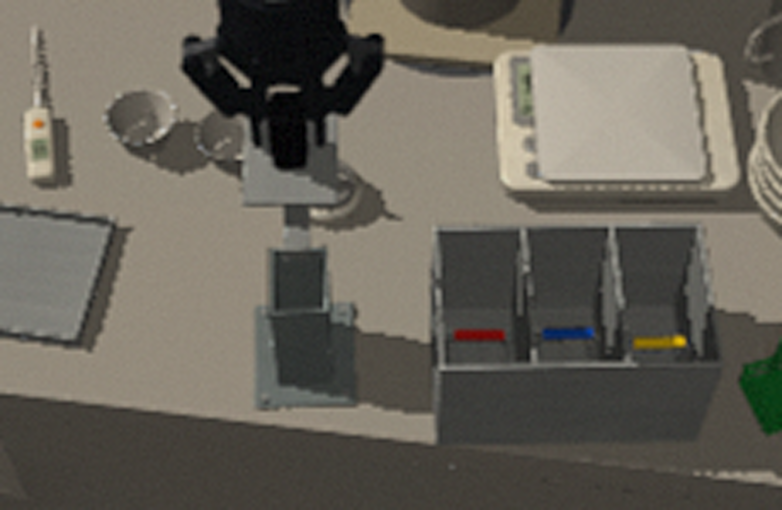

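View pics/scene3c.png

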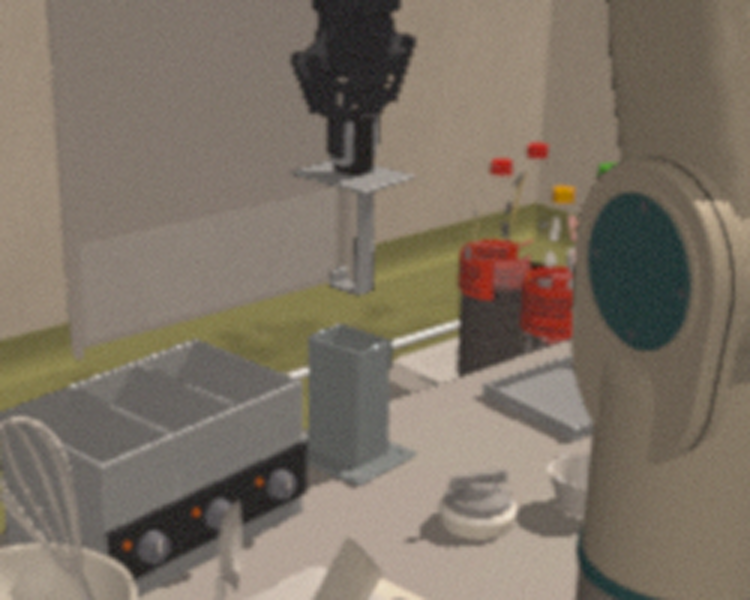

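View pics/wrist3.png

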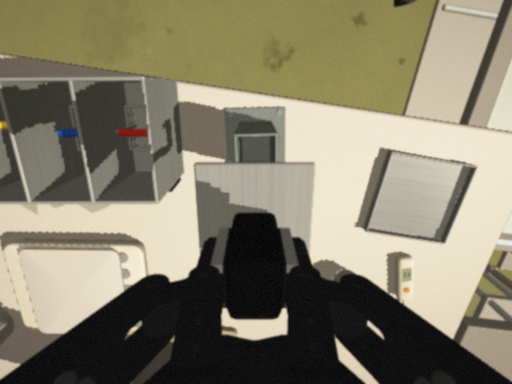

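The hook came up clean and upright with its shank on the -x side, and the sleeve is empty. I'll re-measure the red bar and the sleeve opening from this view.

```bash
python3 - <<'E'
from h import *
cal=vision.calibration('wrist'); im=cv2.imread('pics/wrist3.png')
hsv=cv2.cvtColor(im,cv2.COLOR_BGR2HSV)
m=((hsv[...,0]<8)|(hsv[...,0]>172))&(hsv[...,1]>150)&(hsv[...,2]>60); m[:,:90]=0;m[180:]=0;m[:,180:]=0
ys,xs=np.nonzero(m);print(xs.min(),xs.max(),ys.min(),ys.max())
xc=xs.min();
for p in [(xs.min(),np.median(ys[xs<xs.min()+5])),(xs.max()+1,np.median(ys[xs>xs.max()-5]))]: print('wrist',atz(cal,p,72).round(1))
cs=vision.calibration('side');im=cv2.imread('pics/side3.png');hsv=cv2.cvtColor(im,cv2.COLOR_BGR2HSV)
m=((hsv[...,0]<8)|(hsv[...,0]>172))&(hsv[...,1]>130)&(hsv[...,2]>60);m[:195]=0;m[220:]=0;m[:,:275]=0;m[:,305:]=0
ys,xs=np.nonzero(m);print(xs.min(),xs.max(),ys.min(),ys.max())
print('side',atz(cs,(xs.min(),ys.mean()+.5),74).round(1),atz(cs,(xs.max()+1,ys.mean()+.5),74).round(1))
im=cv2.imread('pics/wrist3.png');cv2.imwrite('pics/w3c.png',cv2.resize(im[70:220,90:300],None,fx=3.5,fy=3.5,interpolation=cv2.INTER_CUBIC))
E
```

```text
118 146 129 135
wrist [442.   80.9  72. ]
wrist [445.8  46.7  72. ]
284 298 207 209
side [451.7  41.7  74. ] [446.3  82.1  74. ]
```

View pics/w3c.png

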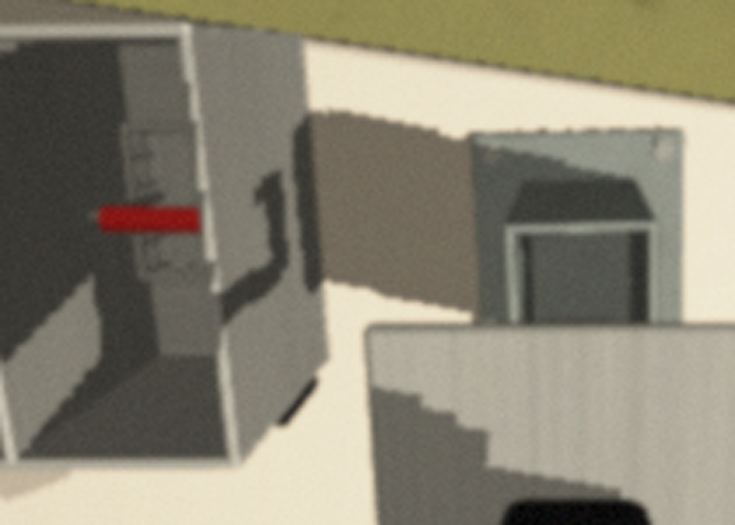

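```bash
python3 -m crank '[{"x":0,"y":-2.2,"z":0,"spin":0},{"x":0,"y":-4,"z":0,"spin":0},{"x":0,"y":-4,"z":0,"spin":0},{"x":0,"y":-3,"z":0,"spin":0},{"x":0.1,"y":-1,"z":0,"spin":0}]'; python3 -m crank '[{"x":0,"y":0,"z":0,"spin":0},{"x":0,"y":0,"z":0,"spin":0}]'; python3 - <<'E'
from h import *
for n in ['side','scene','wrist']:
  im=vision.get_image(n); cv2.imwrite(f'pics/{n}4.png',im)
im=cv2.imread('pics/side4.png')[110:240,200:380];cv2.imwrite('pics/side4c.png',cv2.resize(im,None,fx=4,fy=4,interpolation=cv2.INTER_CUBIC))
s=ctrl.read_state();print(s['clock'],s['eef_pos'],s['tool_rot'],s['width'],s['force'])
E
```

```text
clock: 6.0
eef_pos: [416.8, 59.4, 281.2]
tool_rot: [-3.14, 0.003, 0.15]
force: [0.8, 0.6, -2.0]
width: 23.3
clock: 6.2
eef_pos: [418.2, 54.9, 281.7]
tool_rot: [3.141, 0.002, 0.144]
force: [-0.0, 0.9, -2.0]
width: 23.5
6.35 [418.49277171  54.67178528 282.04462313] [3.14099517e+00 6.81713173e-04 1.41988181e-01] 23.550871109650892 [ 0.66460732 -0.59835416 -1.48614211]
```

View pics/side4c.png

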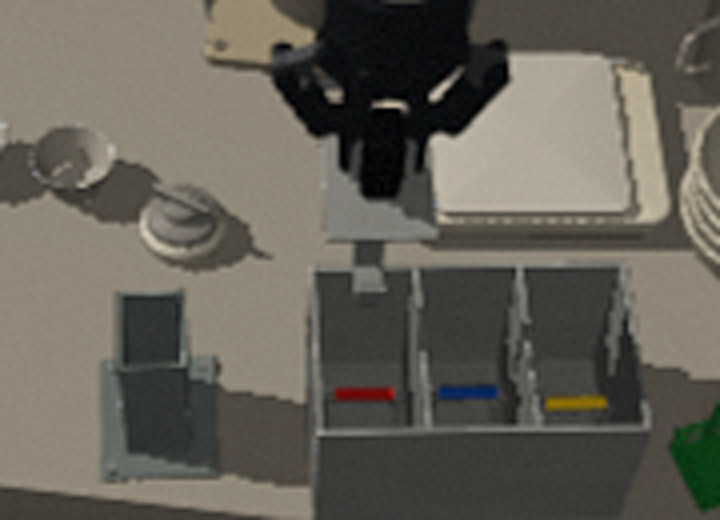

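View pics/wrist4.png

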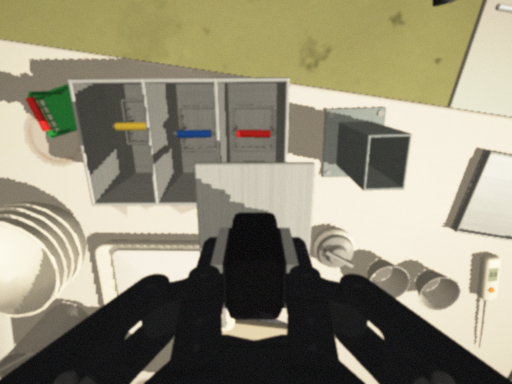

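The hook now hangs over the red well with its foot at side crop (368,278). The wrist view shows the whole red bar at (254,133), so I'll measure that.

```bash
python3 - <<'E'
from h import *
cal=vision.calibration('wrist'); im=cv2.imread('pics/wrist4.png')
hsv=cv2.cvtColor(im,cv2.COLOR_BGR2HSV)
m=((hsv[...,0]<8)|(hsv[...,0]>172))&(hsv[...,1]>150)&(hsv[...,2]>60); m[:,:220]=0;m[160:]=0;m[:,290:]=0
ys,xs=np.nonzero(m);print(xs.min(),xs.max(),ys.min(),ys.max())
c=((xs.min()+xs.max()+1)/2,(ys.min()+ys.max()+1)/2)
b=atz(cal,c,73.5); s=ctrl.read_state(); d=b-s['eef_pos']; th=s['tool_rot'][2]
print(b, 'tool d',d[0]*np.cos(th)+d[1]*np.sin(th), d[0]*np.sin(th)-d[1]*np.cos(th))
for p in [(289,80),(289,162),(219,80),(219,162)]: print(atz(cal,p,125).round(1))
E
```

```text
237 269 130 136
[445.39825717  59.84071821  73.5       ] tool d 27.36618865800664 -1.3094785114562342
[508.6  34.4 125. ]
[429.   19.9 125. ]
[499.1 100.8 125. ]
[418.7  92.4 125. ]
```

```bash
python3 -m crank '[{"x":-0.2,"y":-0.1,"z":1,"spin":0},{"x":0,"y":0,"z":2,"spin":0},{"x":0,"y":0,"z":2,"spin":0},{"x":0,"y":0,"z":2,"spin":0},{"x":0,"y":0,"z":1.5,"spin":0}]'; python3 -m crank '[{"x":0,"y":0,"z":1.5,"spin":0},{"x":0,"y":0,"z":1.2,"spin":0},{"x":0,"y":0,"z":1,"spin":0},{"x":0,"y":0,"z":0,"spin":0},{"x":0,"y":0,"z":0,"spin":0}]'; python3 - <<'E'
from h import *
for n in ['side','wrist']:
  im=vision.get_image(n); cv2.imwrite(f'pics/{n}5.png',im)
im=cv2.imread('pics/side5.png')[130:240,240:380];cv2.imwrite('pics/side5c.png',cv2.resize(im,None,fx=5,fy=5,interpolation=cv2.INTER_CUBIC))
s=ctrl.read_state();print(s['clock'],s['eef_pos'],s['tool_rot'],s['width'],s['force'])
E
```

```text
clock: 6.85
eef_pos: [415.5, 56.2, 195.7]
tool_rot: [3.141, 0.002, 0.144]
force: [0.7, 0.7, -2.4]
width: 23.5
clock: 7.35
eef_pos: [416.3, 56.8, 160.2]
tool_rot: [3.142, 0.0, 0.144]
force: [-0.8, 0.5, -1.3]
width: 23.1
7.45 [416.76076517  56.96426436 160.7618256 ] [-3.14156877e+00 -1.18969508e-03  1.44621542e-01] 23.124380731415364 [ 1.0379279  -0.05229515 -1.59885373]
```

View pics/side5c.png

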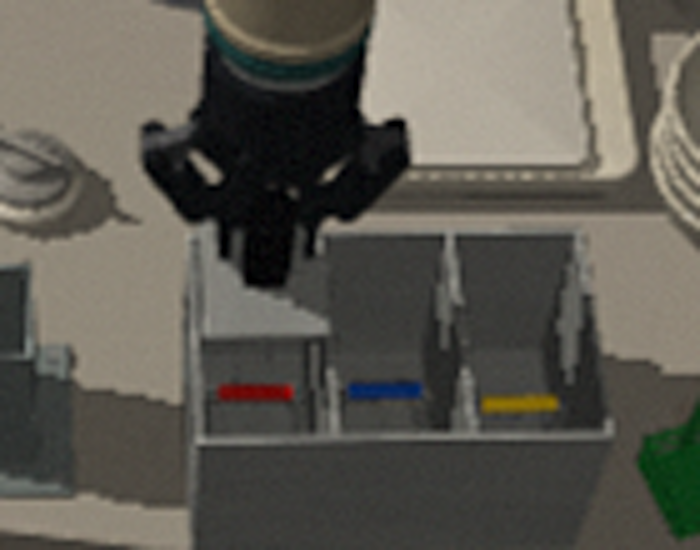

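View pics/wrist5.png

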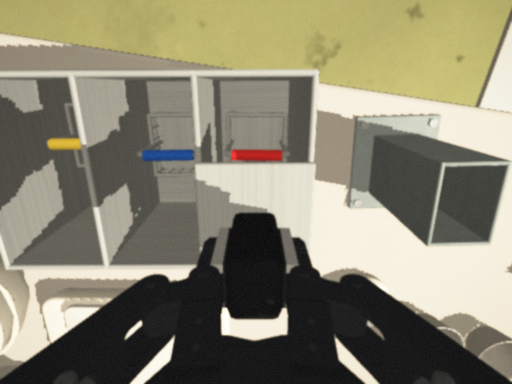

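No contact, and the bar hasn't moved. I'll slide the foot under the bar (+x 29 mm) and lift slightly, watching the force.

```bash
python3 -m crank '[{"x":1,"y":0,"z":0,"spin":0},{"x":1,"y":0,"z":0,"spin":0},{"x":0.9,"y":0,"z":0,"spin":0},{"x":0,"y":0,"z":0,"spin":0},{"x":0,"y":0,"z":0,"spin":0}]'; python3 -m crank '[{"x":0,"y":0,"z":-0.8,"spin":0},{"x":0,"y":0,"z":-0.8,"spin":0},{"x":0,"y":0,"z":-0.8,"spin":0},{"x":0,"y":0,"z":0,"spin":0},{"x":0,"y":0,"z":0,"spin":0}]'; python3 - <<'E'
from h import *
for n in ['side','wrist']:
  im=vision.get_image(n); cv2.imwrite(f'pics/{n}6.png',im)
im=cv2.imread('pics/side6.png')[130:240,240:380];cv2.imwrite('pics/side6c.png',cv2.resize(im,None,fx=5,fy=5,interpolation=cv2.INTER_CUBIC))
s=ctrl.read_state();print(s['clock'],s['eef_pos'],s['tool_rot'],s['width'],s['force'])
E
```

```text
clock: 7.95
eef_pos: [445.0, 61.2, 160.2]
tool_rot: [-3.142, 0.0, 0.145]
force: [-1.2, -0.9, -1.4]
width: 23.4
clock: 8.45
eef_pos: [445.1, 61.1, 184.7]
tool_rot: [3.142, -0.001, 0.145]
force: [0.3, -1.0, -3.1]
width: 23.0
8.55 [444.74840426  61.06441074 184.21496486] [3.14154067e+00 3.73955682e-04 1.44807049e-01] 23.52433053587706 [-0.1950846  -0.26461358 -2.11755762]
```

View pics/side6c.png

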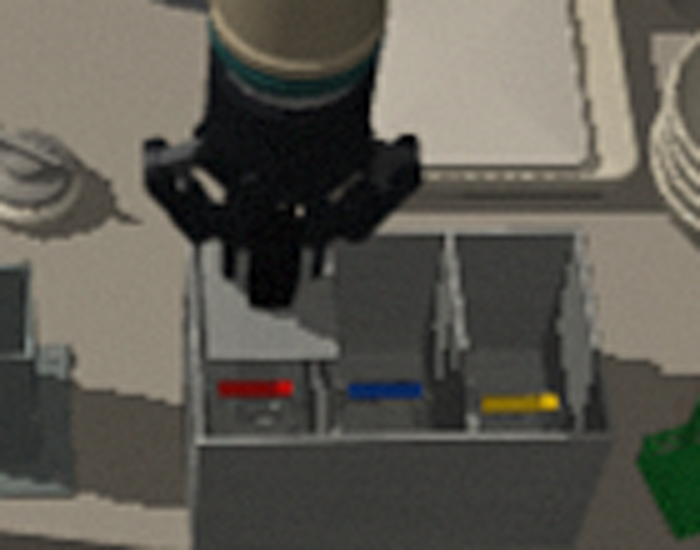

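View pics/wrist6.png

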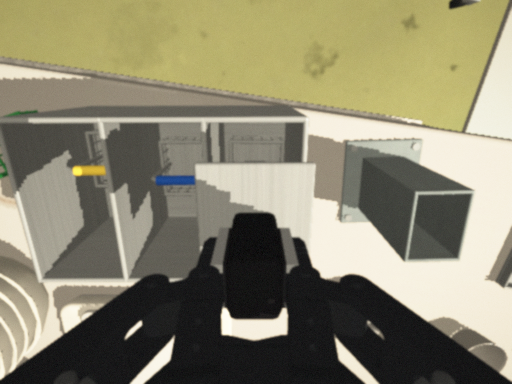

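The bar has risen a little (crop row 393 to 389) and the load is up by about 1 N, so it's hooked. I'll lift further and verify.

```bash
python3 -m crank '[{"x":0,"y":0,"z":-1,"spin":0},{"x":0,"y":0,"z":-1.5,"spin":0},{"x":0,"y":0,"z":-1.5,"spin":0},{"x":0,"y":0,"z":-1,"spin":0},{"x":0,"y":0,"z":0,"spin":0}]'; python3 - <<'E'
from h import *
for n in ['side']:
  im=vision.get_image(n); cv2.imwrite(f'pics/{n}7.png',im)
im=cv2.imread('pics/side7.png')[130:240,240:380];cv2.imwrite('pics/side7c.png',cv2.resize(im,None,fx=5,fy=5,interpolation=cv2.INTER_CUBIC))
s=ctrl.read_state();print(s['clock'],s['eef_pos'],s['tool_rot'],s['width'],s['force'])
E
```

```text
clock: 9.05
eef_pos: [446.0, 61.3, 235.7]
tool_rot: [-3.142, -0.003, 0.145]
force: [0.2, -0.4, -3.6]
width: 23.5
9.1 [445.34123724  61.15259682 234.83469456] [ 3.14155617e+00 -1.37221109e-03  1.44671711e-01] 23.235560106697612 [ 0.2956375  -0.29493649 -2.64759849]
```

View pics/side7c.png

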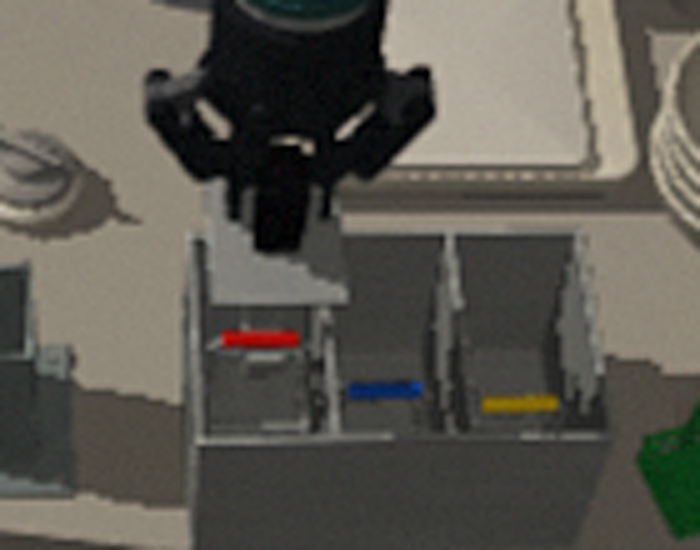

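```bash
python3 -m crank '[{"x":0,"y":0,"z":-1.5,"spin":0},{"x":0,"y":0,"z":-2,"spin":0},{"x":0,"y":0,"z":-2,"spin":0},{"x":0,"y":0,"z":-2,"spin":0},{"x":0,"y":0,"z":-1,"spin":0}]';python3 -m crank '[{"x":0,"y":0,"z":-0.5,"spin":0},{"x":0,"y":0,"z":0,"spin":0},{"x":0,"y":0,"z":0,"spin":0},{"x":0,"y":0,"z":0,"spin":0}]'; python3 - <<'E'
from h import *
for n in ['side','scene']:
  im=vision.get_image(n); cv2.imwrite(f'pics/{n}8.png',im)
im=cv2.imread('pics/side8.png')[90:240,230:380];cv2.imwrite('pics/side8c.png',cv2.resize(im,None,fx=4,fy=4,interpolation=cv2.INTER_CUBIC))
im=cv2.imread('pics/scene8.png')[60:240,150:350];cv2.imwrite('pics/scene8c.png',cv2.resize(im,None,fx=3.3,fy=3.3,interpolation=cv2.INTER_CUBIC))
s=ctrl.read_state();print(s['clock'],s['eef_pos'],s['tool_rot'],s['width'],s['force'])
E
```

```text
clock: 9.6
eef_pos: [445.3, 61.2, 320.1]
tool_rot: [3.142, -0.001, 0.145]
force: [0.1, -0.4, -3.5]
width: 23.5
clock: 10.0
eef_pos: [444.4, 61.0, 323.4]
tool_rot: [3.142, 0.002, 0.145]
force: [0.5, 0.2, -2.4]
width: 23.1
10.1 [444.6494859   61.0590683  323.67427194] [-3.14157859e+00  1.36092476e-03  1.44782598e-01] 23.097749870969842 [ 0.41861026 -0.34220725 -2.54142684]
```

View pics/side8c.png

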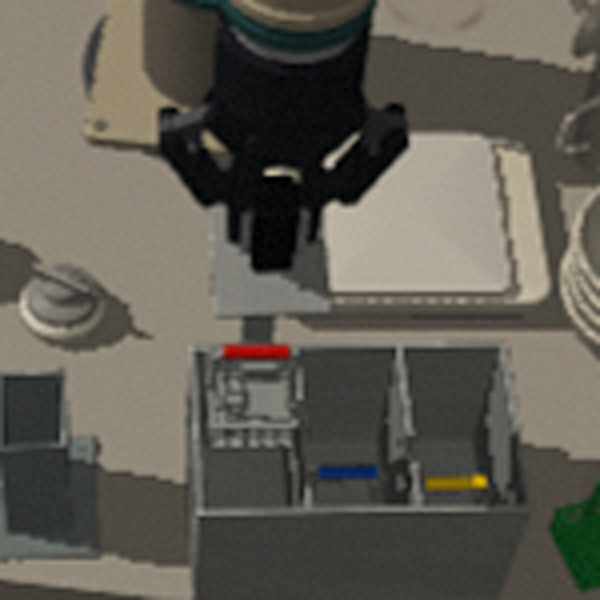

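View pics/scene8c.png

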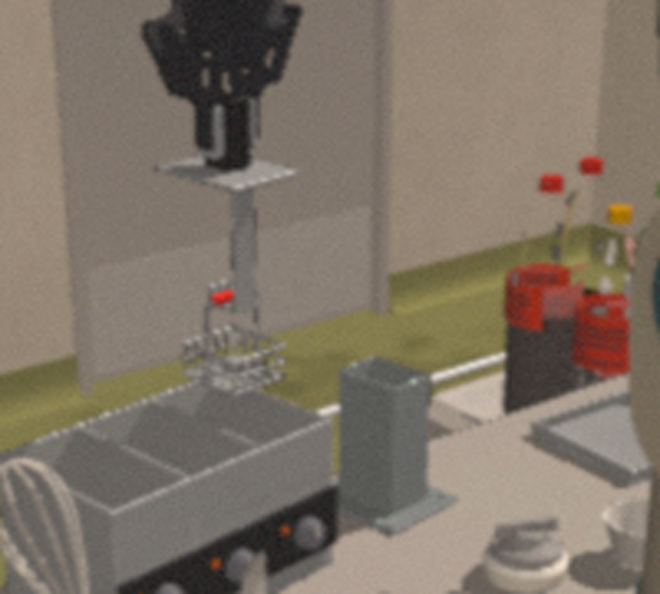

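The basket hangs upright and clear of the rim. I'll carry it to the tray with gentle ramps.

```bash
python3 -m crank '[{"x":-0.15,"y":0.5,"z":0,"spin":0},{"x":-0.3,"y":1,"z":0,"spin":0},{"x":-0.4,"y":1.5,"z":0,"spin":0},{"x":-0.55,"y":2,"z":0,"spin":0},{"x":-0.55,"y":2,"z":0,"spin":0}]' && python3 -m crank '[{"x":-0.55,"y":2,"z":0,"spin":0},{"x":-0.55,"y":2,"z":0,"spin":0},{"x":-0.55,"y":2,"z":0,"spin":0},{"x":-0.55,"y":2,"z":0,"spin":0},{"x":-0.55,"y":2,"z":0,"spin":0}]' && python3 -m crank '[{"x":-0.55,"y":2,"z":0,"spin":0},{"x":-0.55,"y":2,"z":0,"spin":0},{"x":-0.55,"y":2,"z":0,"spin":0},{"x":-0.55,"y":2,"z":0,"spin":0},{"x":-0.55,"y":2,"z":0,"spin":0}]' && python3 -m crank '[{"x":-0.55,"y":2,"z":0,"spin":0},{"x":-0.55,"y":2,"z":0,"spin":0},{"x":-0.55,"y":2,"z":0,"spin":0},{"x":-0.55,"y":2,"z":0,"spin":0},{"x":-0.4,"y":1.5,"z":0,"spin":0}]' && python3 -m crank '[{"x":-0.3,"y":1,"z":0,"spin":0},{"x":-0.1,"y":0.5,"z":0,"spin":0},{"x":0,"y":0,"z":0,"spin":0},{"x":0,"y":0,"z":0,"spin":0},{"x":0,"y":0,"z":0,"spin":0}]'; python3 - <<'E'
from h import *
for n in ['side','wrist']:
  im=vision.get_image(n); cv2.imwrite(f'pics/{n}9.png',im)
im=cv2.imread('pics/side9.png')[70:230,80:300];cv2.imwrite('pics/side9c.png',cv2.resize(im,None,fx=3.5,fy=3.5,interpolation=cv2.INTER_CUBIC))
s=ctrl.read_state();print(s['clock'],s['eef_pos'],s['tool_rot'],s['width'],s['force'])
E
```

```text
clock: 10.6
eef_pos: [435.4, -12.6, 324.3]
tool_rot: [3.141, 0.0, 0.144]
force: [-0.1, 0.6, -2.7]
width: 23.0
clock: 11.1
eef_pos: [422.3, -115.7, 324.3]
tool_rot: [3.141, 0.0, 0.144]
force: [0.5, -0.2, -2.1]
width: 23.4
clock: 11.6
eef_pos: [409.3, -218.5, 324.3]
tool_rot: [3.141, 0.0, 0.144]
force: [-0.0, -0.1, -2.9]
width: 23.2
clock: 12.1
eef_pos: [397.0, -316.7, 324.3]
tool_rot: [3.141, 0.001, 0.143]
force: [-0.1, 0.1, -2.9]
width: 23.0
clock: 12.6
eef_pos: [396.8, -329.0, 324.3]
tool_rot: [-3.141, -0.0, 0.146]
force: [-0.1, 0.1, -2.6]
width: 23.7
12.7 [ 396.68441405 -329.24361897  324.39441437] [-3.14132239e+00 -1.79919900e-04  1.45979122e-01] 23.772895077867776 [-0.3217877   0.2742777  -2.71879618]
```

View pics/side9c.png

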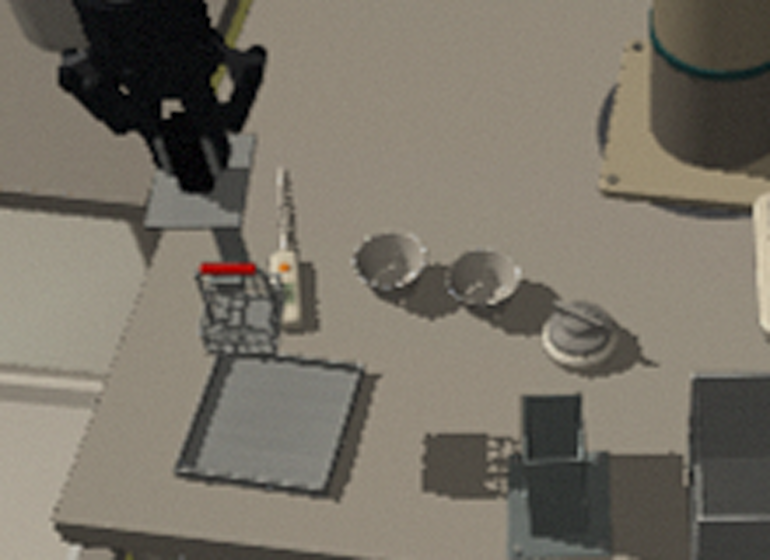

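View pics/wrist9.png

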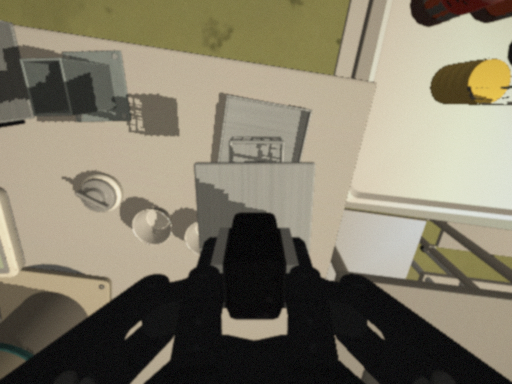

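```bash
python3 - <<'E'
from h import *
s=vision.calibration('side');w=vision.calibration('wrist')
T=[atz(s,(80+a/3.5,70+b/3.5),14) for a,b in [(217,352),(364,366),(330,495),(180,470)]];print(np.round(T,1),np.mean(T,0))
a,b=[atz(w,p,14) for p in [(227,94),(311,109)]]; print(a,b)
m=(a+b)/2; d=(b-a)/np.linalg.norm(b-a); n=np.array([d[1],-d[0],0]); print(np.linalg.norm(b-a), m+65*n, m-65*n)
print(vision.place_of('drip_tray','side')[:1],vision.place_of('drip_tray','wrist')[:1])
E
```

```text
[[ 337.7 -402.7   14. ]
 [ 335.6 -272.1   14. ]
 [ 466.3 -270.5   14. ]
 [ 459.2 -399.8   14. ]] [ 399.68282074 -336.27074868   14.        ]
[ 460.04331451 -278.83363656   14.        ] [ 457.02769884 -405.46494088   14.        ]
126.66720637386597 [ 393.55393002 -340.60180833   14.        ] [ 523.51708333 -343.69676911   14.        ]
[{'point': [156.3, 194.1], 'score': 0.79}] [{'point': [262.5, 141.8], 'score': 0.84}]
```

```bash
python3 -m crank '[{"x":-0.1,"y":0.9,"z":0.5,"spin":0},{"x":0,"y":0,"z":1.5,"spin":0},{"x":0,"y":0,"z":2,"spin":0},{"x":0,"y":0,"z":2,"spin":0},{"x":0,"y":0,"z":2,"spin":0}]' && python3 -m crank '[{"x":0,"y":0,"z":2,"spin":0},{"x":0,"y":0,"z":2,"spin":0},{"x":0,"y":0,"z":1,"spin":0},{"x":0,"y":0,"z":0.5,"spin":0},{"x":0,"y":0,"z":0,"spin":0}]' && python3 -m crank '[{"x":0,"y":0,"z":0.3,"spin":0},{"x":0,"y":0,"z":0.3,"spin":0},{"x":0,"y":0,"z":0.4,"spin":0},{"x":0,"y":0,"z":0,"spin":0},{"x":0,"y":0,"z":0,"spin":0}]'; python3 - <<'E'
from h import *
for n in ['side','wrist']:
  im=vision.get_image(n); cv2.imwrite(f'pics/{n}10.png',im)
im=cv2.imread('pics/side10.png')[100:230,80:260];cv2.imwrite('pics/side10c.png',cv2.resize(im,None,fx=4,fy=4,interpolation=cv2.INTER_CUBIC))
s=ctrl.read_state();print(s['clock'],s['eef_pos'],s['tool_rot'],s['width'],s['force'])
E
```

```text
clock: 13.3
eef_pos: [396.7, -339.7, 243.3]
tool_rot: [3.141, -0.0, 0.144]
force: [0.1, -1.0, -3.0]
width: 23.1
clock: 13.8
eef_pos: [396.7, -339.3, 189.0]
tool_rot: [-3.141, 0.0, 0.145]
force: [-0.3, -0.7, -2.4]
width: 23.0
clock: 14.3
eef_pos: [396.7, -339.0, 179.4]
tool_rot: [3.142, -0.0, 0.145]
force: [0.4, -0.6, -2.4]
width: 23.2
14.4 [ 396.84588587 -339.10769624  179.46983935] [ 3.14133037e+00 -2.36191750e-04  1.44793803e-01] 23.667094558840436 [-0.51043443 -0.94574053 -2.5045184 ]
```

View pics/side10c.png

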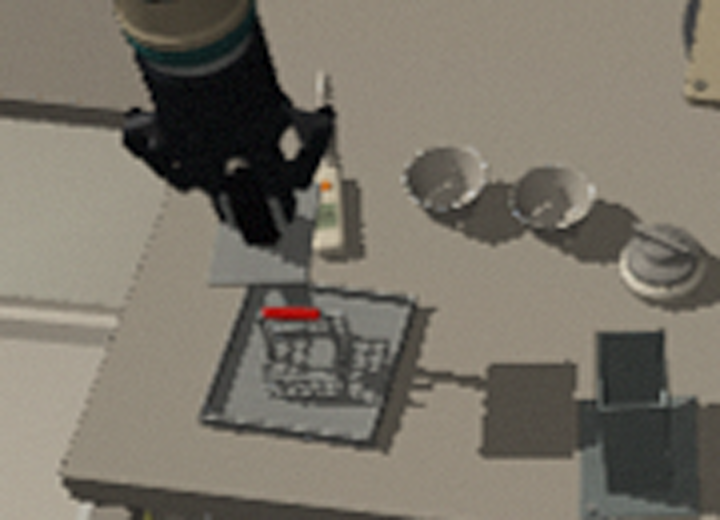

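View pics/wrist10.png

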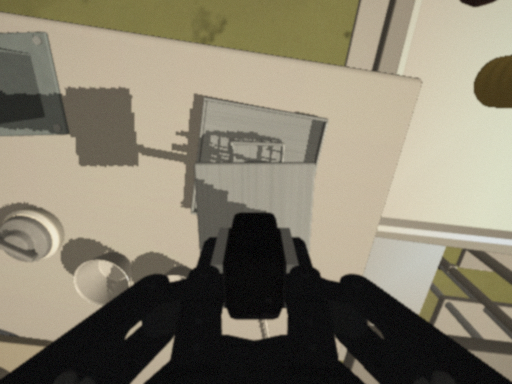

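The basket is centred over the tray, just above its floor. I'll lower it until it stands and the hook drops free in the mouth (TCP about 158).

```bash
python3 -m crank '[{"x":0,"y":0,"z":0.2,"spin":0},{"x":0,"y":0,"z":0.3,"spin":0},{"x":0,"y":0,"z":0.4,"spin":0},{"x":0,"y":0,"z":0.4,"spin":0},{"x":0,"y":0,"z":0,"spin":0}]' && python3 -m crank '[{"x":0,"y":0,"z":0.4,"spin":0},{"x":0,"y":0,"z":0.4,"spin":0},{"x":0,"y":0,"z":0,"spin":0},{"x":0,"y":0,"z":0,"spin":0}]'; python3 - <<'E'
from h import *
for n in ['side','scene']:
  im=vision.get_image(n); cv2.imwrite(f'pics/{n}11.png',im)
im=cv2.imread('pics/side11.png')[120:230,100:220];cv2.imwrite('pics/side11c.png',cv2.resize(im,None,fx=5,fy=5,interpolation=cv2.INTER_CUBIC))
s=ctrl.read_state();print(s['clock'],s['eef_pos'],s['tool_rot'],s['width'],s['force'])
E
```

```text
clock: 14.9
eef_pos: [396.4, -338.7, 165.6]
tool_rot: [-3.141, 0.001, 0.145]
force: [-0.3, 0.4, -1.8]
width: 23.3
clock: 15.3
eef_pos: [396.7, -339.0, 158.2]
tool_rot: [-3.141, 0.0, 0.145]
force: [0.2, 0.2, -0.9]
width: 23.7
15.4 [ 396.82091205 -339.10629694  158.43090723] [ 3.14137653e+00 -2.18121595e-04  1.44751641e-01] 23.55594449861953 [-0.23115126  0.41019057 -2.42096925]
```

View pics/side11c.png

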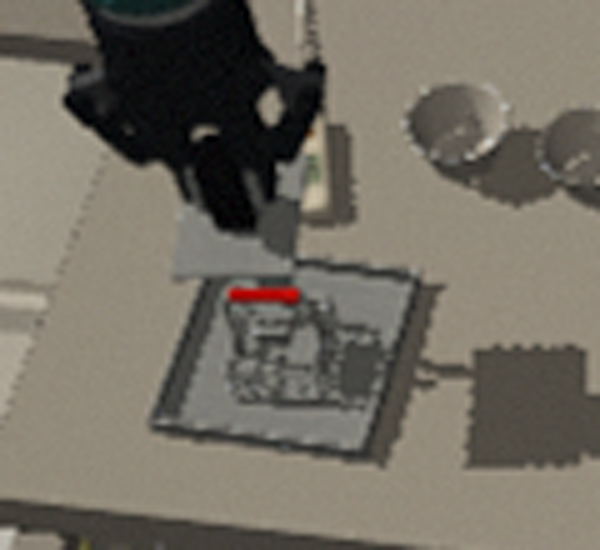

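View pics/scene11.png

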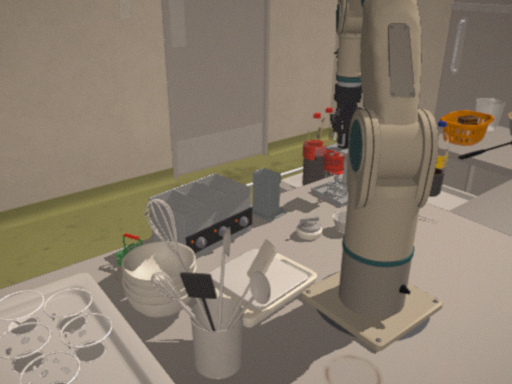

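```bash
python3 - <<'E'
from h import *
s=vision.calibration('side')
for z in (69,72,85): print(z,atz(s,(152.6,179),z))
E
python3 -m crank '[{"x":-0.4,"y":0,"z":0,"spin":0},{"x":-0.6,"y":0,"z":0,"spin":0},{"x":-0.6,"y":0,"z":0,"spin":0},{"x":-0.6,"y":0,"z":0,"spin":0},{"x":-0.8,"y":0,"z":0,"spin":0}]' && python3 -m crank '[{"x":0,"y":0,"z":0,"spin":0},{"x":0,"y":0,"z":0,"spin":0}]'; python3 - <<'E'
from h import *
for n in ['side','wrist']:
  im=vision.get_image(n); cv2.imwrite(f'pics/{n}12.png',im)
im=cv2.imread('pics/side12.png')[120:230,100:220];cv2.imwrite('pics/side12c.png',cv2.resize(im,None,fx=5,fy=5,interpolation=cv2.INTER_CUBIC))
s=ctrl.read_state();print(s['clock'],s['eef_pos'],s['tool_rot'],s['width'],s['force'])
E
```

```text
69 [ 399.95338192 -341.10393664   69.        ]
72 [ 401.916938   -339.94771591   72.        ]
85 [ 410.42568101 -334.93742607   85.        ]
clock: 15.9
eef_pos: [366.5, -343.5, 158.4]
tool_rot: [3.141, -0.0, 0.145]
force: [1.3, 0.2, -0.9]
width: 23.4
clock: 16.1
eef_pos: [366.9, -343.5, 158.4]
tool_rot: [3.141, -0.0, 0.144]
force: [0.5, -0.2, -0.6]
width: 23.4
16.2 [ 367.4487044  -343.3830206   158.38389592] [ 3.14135511e+00 -5.43040837e-04  1.45022403e-01] 23.560197886620585 [-0.94927269  0.78907032 -0.89372814]
```

View pics/side12c.png

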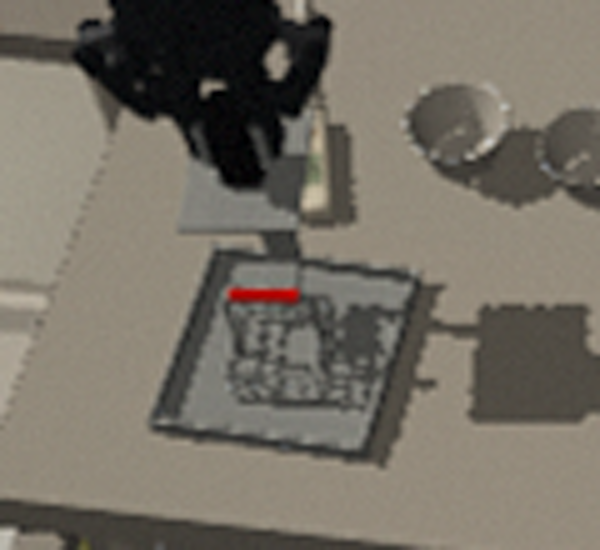

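View pics/wrist12.png

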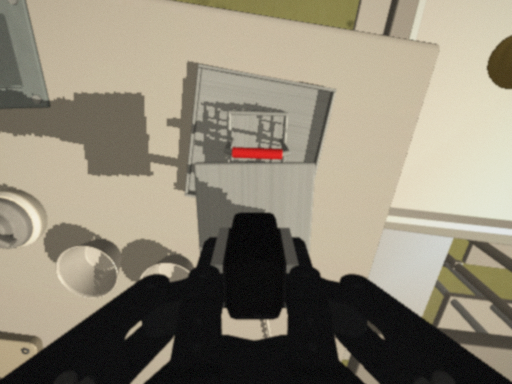

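The hook is free and the basket stands unmoved. I'll raise the hook clear, then travel back to the holder.

```bash
python3 -m crank '[{"x":-0.5,"y":0,"z":-0.5,"spin":0},{"x":0,"y":0,"z":-2,"spin":0},{"x":0,"y":0,"z":-3,"spin":0},{"x":0,"y":0,"z":-3,"spin":0},{"x":0,"y":0,"z":-3,"spin":0}]' && python3 -m crank '[{"x":0,"y":0,"z":-1,"spin":0},{"x":0.6,"y":-1.3,"z":0,"spin":0},{"x":1.2,"y":-2.6,"z":0,"spin":0},{"x":1.6,"y":-3.5,"z":0,"spin":0},{"x":1.6,"y":-3.5,"z":0,"spin":0}]' && python3 -m crank '[{"x":1.6,"y":-3.5,"z":0,"spin":0},{"x":1.6,"y":-3.5,"z":0,"spin":0},{"x":1.6,"y":-3.5,"z":0,"spin":0},{"x":1,"y":-2.2,"z":0,"spin":0},{"x":0.4,"y":-1,"z":0,"spin":0}]' && python3 -m crank '[{"x":0,"y":0,"z":0,"spin":0},{"x":0,"y":0,"z":0,"spin":0},{"x":0,"y":0,"z":0,"spin":0}]'; python3 - <<'E'
from h import *
for n in ['side','scene','wrist']:
  im=vision.get_image(n); cv2.imwrite(f'pics/{n}13.png',im)
s=ctrl.read_state();print(s['clock'],s['eef_pos'],s['tool_rot'],s['width'],s['force'])
d=np.array([438.1,-84.5])-s['eef_pos'][:2];t=s['tool_rot'][2];print(d[0]*np.cos(t)+d[1]*np.sin(t),d[0]*np.sin(t)-d[1]*np.cos(t))
im=cv2.imread('pics/side13.png')[100:240,120:300];cv2.imwrite('pics/side13c.png',cv2.resize(im,None,fx=4,fy=4,interpolation=cv2.INTER_CUBIC))
im=cv2.imread('pics/scene13.png')[60:240,200:350];cv2.imwrite('pics/scene13c.png',cv2.resize(im,None,fx=3.3,fy=3.3,interpolation=cv2.INTER_CUBIC))
E
```

```text
clock: 16.7
eef_pos: [361.7, -343.9, 274.8]
tool_rot: [-3.142, 0.0, 0.145]
force: [0.3, -0.7, -1.8]
width: 23.4
clock: 17.2
eef_pos: [395.0, -226.2, 281.5]
tool_rot: [-3.139, 0.003, 0.144]
force: [1.5, -0.1, -1.7]
width: 23.5
clock: 17.7
eef_pos: [436.7, -80.6, 281.8]
tool_rot: [-3.139, 0.003, 0.15]
force: [0.2, 0.2, -1.4]
width: 23.4
clock: 18.0
eef_pos: [436.8, -86.1, 283.0]
tool_rot: [3.141, 0.001, 0.142]
force: [-0.4, -0.4, -1.1]
width: 23.0
18.15 [437.13895401 -85.61757413 283.27018012] [3.14131829e+00 1.53049871e-04 1.42514754e-01] 23.073899369608853 [ 0.36056187  0.40929419 -0.95585808]
1.1100350675839055 -0.9697440344011913
```

View pics/side13c.png

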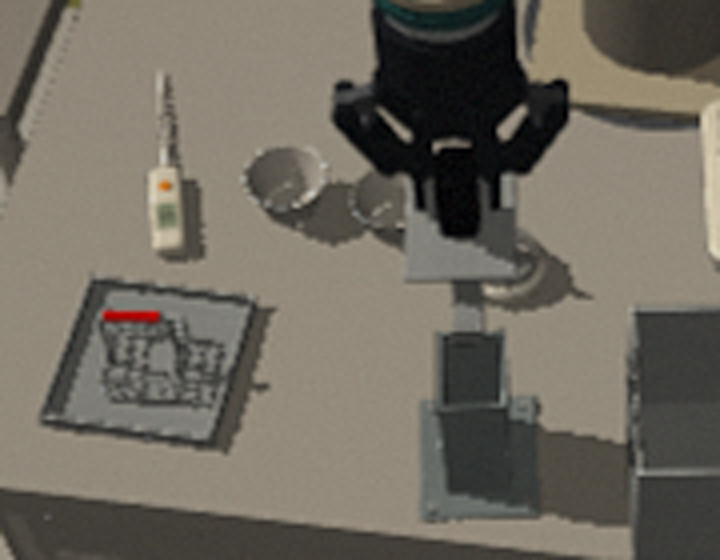

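View pics/scene13c.png

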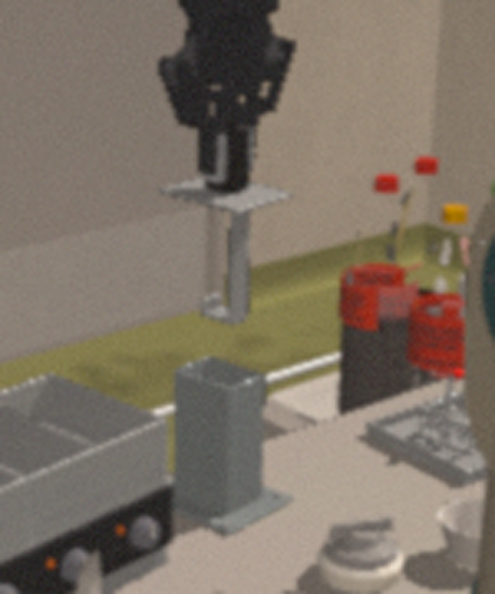

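View pics/wrist13.png

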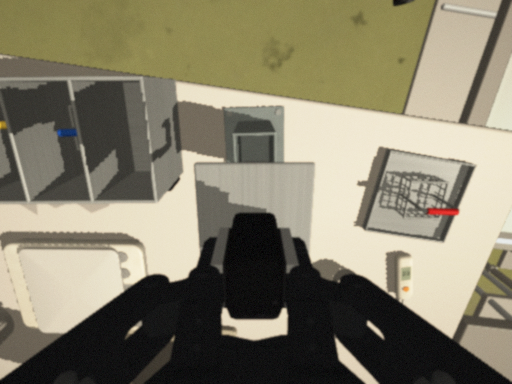

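The basket stands in the tray, and the hook is over the sleeve to within about 1 mm of where I picked it up. I'll lower it in.

```bash
python3 -m crank '[{"x":0.1,"y":-0.1,"z":1,"spin":0},{"x":0,"y":0,"z":2,"spin":0},{"x":0,"y":0,"z":2,"spin":0},{"x":0,"y":0,"z":2,"spin":0},{"x":0,"y":0,"z":2,"spin":0}]' && python3 -m crank '[{"x":0,"y":0,"z":2,"spin":0},{"x":0,"y":0,"z":2,"spin":0},{"x":0,"y":0,"z":1.2,"spin":0},{"x":0,"y":0,"z":0,"spin":0},{"x":0,"y":0,"z":0,"spin":0}]'
```

```text
clock: 18.65
eef_pos: [438.1, -83.5, 192.1]
tool_rot: [-3.142, 0.0, 0.144]
force: [1.2, 0.3, -1.2]
width: 23.3
clock: 19.15
eef_pos: [438.2, -83.4, 141.1]
tool_rot: [-3.141, 0.0, 0.145]
force: [0.5, 0.1, -1.1]
width: 23.5
```

```bash
python3 -m crank '[{"x":0,"y":0.1,"z":0.4,"spin":0},{"x":0,"y":0,"z":0.2,"spin":0},{"x":0,"y":0,"z":0.15,"spin":0},{"x":0,"y":0,"z":0,"spin":0},{"x":0,"y":0,"z":0,"spin":0}]'
```

```text
clock: 19.65
eef_pos: [438.5, -84.3, 134.0]
tool_rot: [3.142, -0.0, 0.145]
force: [0.4, -0.4, -2.5]
width: 23.7
```

```bash
python3 -m crank '[{"x":0,"y":0,"z":0.1,"spin":0},{"x":0,"y":0,"z":0.1,"spin":0},{"x":0,"y":0,"z":0,"spin":0},{"x":0,"y":0,"z":0,"spin":0}]'
```

```text
clock: 20.05
eef_pos: [438.7, -84.4, 132.7]
tool_rot: [3.141, -0.001, 0.145]
force: [-1.1, -0.1, 9.4]
width: 23.4
```

The upward force of 9.4 N shows the plate is seated, at the same height as before. I'll release and retreat straight up.

```bash
python3 -m crank '[{"x":0,"y":0,"z":0,"spin":0},{"x":0,"y":0,"z":0,"spin":0},{"x":0,"y":0,"z":0,"spin":0},{"x":0,"y":0,"z":0,"spin":0},{"x":0,"y":0,"z":0,"spin":0}]' 100 && python3 -m crank '[{"x":0,"y":0,"z":-0.5,"spin":0},{"x":0,"y":0,"z":-2,"spin":0},{"x":0,"y":0,"z":-3,"spin":0},{"x":0,"y":0,"z":-4,"spin":0},{"x":0,"y":0,"z":-4,"spin":0}]'&& python3 -m crank '[{"x":-2,"y":0,"z":-2,"spin":0},{"x":-1,"y":0,"z":0,"spin":0},{"x":0,"y":0,"z":0,"spin":0},{"x":0,"y":0,"z":0,"spin":0}]'; python3 - <<'E'
from h import *
for n in ['side','scene','wrist']:
  im=vision.get_image(n); cv2.imwrite(f'pics/{n}14.png',im)
  cal=vision.calibration(n)
  for t,z in [('hook_grip',148),('drip_tray',0),('red_basket',3)]:
    for p in vision.place_of(t,n)[:2]: print(n,t,round(p['score'],2),atz(cal,p['point'],z).round(1))
im=cv2.imread('pics/side14.png')[150:240,120:260];cv2.imwrite('pics/side14c.png',cv2.resize(im,None,fx=5,fy=5,interpolation=cv2.INTER_CUBIC))
im=cv2.imread('pics/scene14.png')[130:240,230:380];cv2.imwrite('pics/scene14c.png',cv2.resize(im,None,fx=5,fy=5,interpolation=cv2.INTER_CUBIC))
im=cv2.imread('pics/wrist14.png')[50:250,200:500];cv2.imwrite('pics/wrist14c.png',cv2.resize(im,None,fx=2.6,fy=2.6,interpolation=cv2.INTER_CUBIC))
E
```

```text
clock: 20.55
eef_pos: [438.4, -84.3, 131.7]
tool_rot: [-3.142, 0.0, 0.145]
force: [0.5, 0.5, 0.3]
width: 85.6
clock: 21.05
eef_pos: [437.9, -84.2, 268.4]
tool_rot: [-3.141, 0.001, 0.145]
force: [1.1, -0.8, -0.8]
width: 85.3
clock: 21.45
eef_pos: [408.4, -88.5, 286.1]
tool_rot: [-3.141, 0.001, 0.145]
force: [0.9, -0.5, 0.5]
width: 85.5
side hook_grip 0.84 [435.1 -89.8 148. ]
side drip_tray 0.89 [ 405.  -339.4    0. ]
side red_basket 0.9 [439.6 318.3   3. ]
side red_basket 0.64 [ 395.5 -350.8    3. ]
scene hook_grip 0.96 [ 455.7 -101.3  148. ]
scene red_basket 0.6 [433.7 316.9   3. ]
scene red_basket 0.48 [ 395.2 -350.3    3. ]
wrist hook_grip 0.62 [439.6 -83.7 148. ]
wrist red_basket 0.84 [ 396.3 -344.2    3. ]
```

View pics/side14c.png

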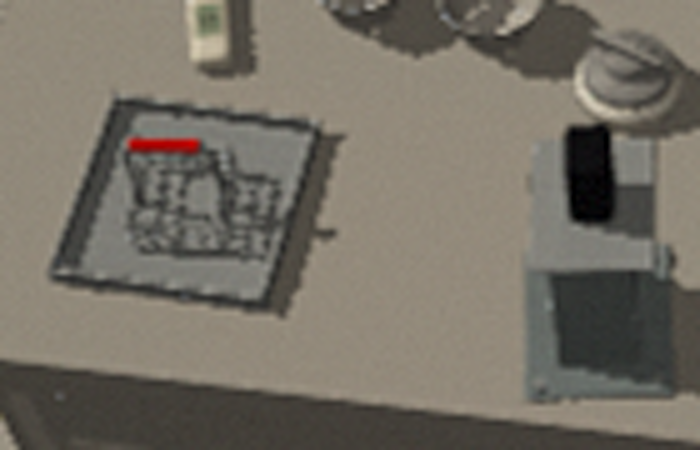

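View pics/scene14c.png

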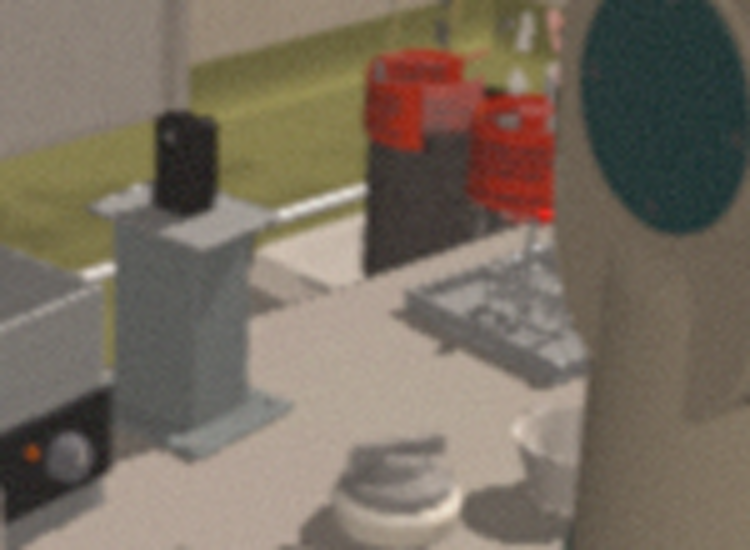

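View pics/wrist14c.png

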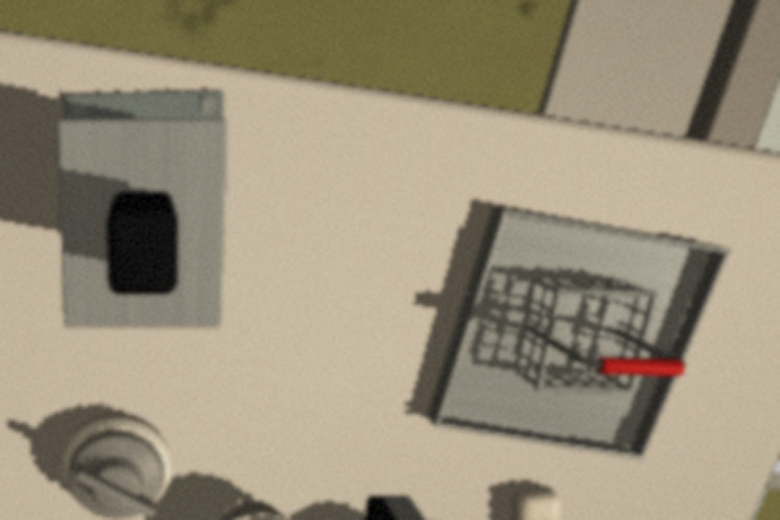

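Everything is in place: the basket is upright near the tray centre, the hook's plate lies flat on the sleeve, and the arm is clear.

```bash
python3 -c "
from cell import ctrl; print(ctrl.finish_job())"
```

```text
the job is handed in; nothing more can be done
None
```

I lifted the red-handled basket out of the left well with the hook and set it standing in the drip tray. The hook is back in its holder, and I handed the job in at about 22 s of the 64 s allowed. The hand-in gives no verdict.

**Lift:** With the basket held clear of the boiler, its underside was at about 149 mm by my reckoning from the hook's dimensions; the limit was 127 mm. Only the hook touched it, and it hung and stood upright in every picture.

**Basket in the tray:** My last checks put it at about (396, -345), with the tray centre at about (397, -338). That is roughly 7 mm off; the networks' own readings for basket and tray differ by up to about 15 mm. Either is inside the 45 mm limit.

**Hook in the holder:** Its plate lies flat on the sleeve. I released it within about 1 mm of where I picked it up, at the same height, and felt the sleeve push back with 9.4 N just before release. The gripper then moved clear and touches nothing.

**Disagreement:** In the scene camera the network placed the hook handle about 20 mm off, at (456, -101) against (438, -84). It was off by nearly the same amount before I moved anything, so I took that as an error in that reading. The networks also kept reporting the green look-alike as the red basket; I left that basket alone.

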